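# Refit the washed guide roller in the film dispenser

### The job

Take the washed guide roller from its white drying rack and refit it in the film dispenser on the counter: push one stub into the roofed, sprung socket against its spring with the other end held up, then tip that other end down into the open pocket and let the spring ease it home under the lip, so that the roller lies fully down and level on both seats. Work gently: do not ram the spring to its stop or let the roller snap home, and leave the bowl, brush and jar where they are.

Things in the scene. Friction and masses are not known exactly. Their poses are not given: they have to be found in the camera images.
- roller: Guide roller: white plastic body, diameter 30 mm, 130 mm long, with a steel stub of diameter 12 mm, 20 mm long, at each end (170 mm over all, ends alike, 0.15 to 0.3 kg). Origin at its middle, on its axis; x axis along the roller. It starts lying level in the rack, axis 45 mm above the counter.
- dispenser: Film dispenser, fixed: base plate 290 x 160 x 8 mm (y -110 to 50 mm), low black pad on it, and a yoke along x (bar top z 20 mm, 50 mm wide). Origin on the counter under the middle; x runs from the sprung socket (-x end) to the open pocket (+x end), z up. The yoke is clamped anywhere within 15 mm either way along x of the middle: where is not reported and must be seen or felt.
- seat (a point): Middle of the seated roller's axis (60 mm above the counter), were the yoke clamped at the middle of its slot; the true place is up to 15 mm off along x, exact across. Axes as the dispenser's. Seated, the roller is level along x with its tips 85 mm either side. Roller and dispenser must never press on each other with more than 30 N in all. Friction may hold it high: press it lightly down.
- socket (a point): Middle of the sprung socket's mouth at axis height, 79 mm from seat towards -x (same unknown shift). Block 31 mm deep, 36 wide, top z 77 mm; opening faces +x, 17 mm wide, floor z 54, roof z 73 mm. Inside, 2 mm behind the mouth, stands a steel plunger plate: 11 mm travel to a hard stop, spring 1.5 N/mm plus 0.6 N preload (6.6 N with the roller seated, 17 N at the stop).
- pocket (a point): Middle of the open pocket's end wall at axis height, 85 mm from seat towards +x (same unknown shift). Floor z 54 mm; cheeks 16 mm apart from 14 mm before the wall, flared guides above to z 78 mm. A steel lip overhangs the last 4 mm before the wall, z 68 to 71 mm: to pass it the roller must be pushed over 4 mm beyond its seated place, towards the socket (spring at over 12.6 N).
- rack: White plastic drying rack, fixed: foot 140 x 70 x 6 mm with two V rests, 8 mm thick, at x -50 and +50 mm, their upper edges at about z 56 mm, that hold the roller along the rack's x axis. Origin on the counter under its middle.
- bowl: Small steel bowl, 110 mm across, 45 mm high, bystander; origin at the centre of its underside.
- brush: Blue-handled brush lying on the counter, bystander; its x axis runs along it, handle to -x; about 200 mm long.
- jar: Glass jar with lid, diameter 60 mm, 85 mm high, bystander; origin at the centre of its underside.
There are look-alikes about, which are no part of the job. What is meant by the roller is not orange, and is the smaller of those in its own colour.

How it is judged:
By the outcome, as a careful person would: the job done as asked, in the order asked, and still so for the second after the job is handed in, with the robot touching nothing.
It also fails if it takes over 64 s, if anything falls off the work surface, if the arm or the gripper's body presses on something with over 40 N, if the wrist force passes 120 N, or if a joint passes its speed limit or range.

### The arm

A 6-joint arm with a two-finger parallel gripper is mounted at the origin on the work surface. World frame = base frame: x ahead of the robot, y to its left, z up, the work surface at z = 0. Lengths are in m, angles in degrees, forces in N, time in s.
With the tool pointing down it reaches from about 0.4 to 0.825 m from the base axis. Payload 7 kg.
Tool frame: the origin (TCP) lies midway between the tips of the shut fingers; the grasp point (between the pads) lies 19 mm behind it; z points along the fingers, y is the line along which they close (so a half turn about z gives the same grasp; the last joint's range is limited). The gripper opens to 88 mm and grips with 3 to 60 N. Pads are 19 mm wide; open, the fingers measure 130 mm over their backs; the gripper's body (78 mm by 193 mm) begins 47 mm behind the grasp point.
Start: joints at [92.195, 20.546, 0.682, 0, -70.136, -16.507], TCP at [0.167, 0.654, 0.227] pointing down, gripper open.
Joint ranges: [-176.03, 176.03], [-82.01, 121.73], [-58.28, 71.71], [-173.87, 95.51], [-174.79, -0.11], [-173.66, 173.66]. Speed limits (degrees/s): [136.94, 136.94, 172.46, 180, 180, 180].

### API

Orientations are given as a 3x3 rotation matrix whose columns are the frame's x, y, z axes.
In Python, from rig import robot gives the robot as it stands. Calls block until the motion is done:
- robot.goto(position, orientation): joint-space move of the TCP to a pose.
- robot.servo_line(position, ori=None, speed=0.15): straight line of the TCP; ori=None keeps the orientation; speed is the mean speed in m/s.
- robot.movej(angles): joint-space move.
- robot.move_gripper(opening): opening from 0.0 (shut) to 1.0 (fully open); the grip force is fixed at half the most; returns when the fingers have stopped.
- robot.dwell(seconds).
- robot.ik(position, orientation): joint angles nearest the present ones, or None.
- robot.grab_frame(name): name is "side" or "top" or "wrist"; returns (picture, depth): 480x640x3 uint8, red, green, blue; 480x640 float32, m along the optical axis (not along the pixel's ray), 0 where there is no reading.
- robot.camera_info(name): a dict with "vfov" (degrees; the focal length in pixels is half the picture's height over the tangent of half this angle, whatever the lens; pixels are square), "cx", "cy" (the principal point, pixels), "view" (4x4, takes a point from world to camera coordinates); the wrist camera has in their place "T_tool_cam" (4x4, takes a point from camera to tool coordinates, whose origin is the TCP and whose axes are the flange's). Camera axes: x right, y down, z forward; pixel columns grow to the right and rows downward; lengths in m; the calibration is good to about 2 mm. A picture is of the moment at which its call begins: read the wrist's pose just before it. camera_info takes no time and is no camera call.
A pose or a line that the arm cannot do raises robot.Unreachable and nothing moves.
- robot.job_done(): hands the job in; it is judged then, once.
Readings, each from a call of its own:
- robot.read_t(): time.
- robot.read_qpos(): joint angles.
- robot.read_qvel(): joint speeds.
- robot.read_effort(): joint torques, N m.
- robot.read_position(): TCP position.
- robot.read_tcp_rot(): TCP orientation.
- robot.read_force(): force on the tool from outside, world axes, zero at the start.
- robot.read_ft_torque(): the same for the moment, N m.
- robot.read_grip_width(): opening from 0.0 (shut) to 1.0 (fully open).
- robot.read_finger_force(): force on a finger pad.
Only numpy, scipy, OpenCV 4.12 (cv2) and the standard library are available. Lean on these libraries where they do the work, as an engineer would, in place of code of your own. Each camera call takes 0.05 s, during which the arm holds its last target. There are 200 camera calls.

## Working session

There is one attempt and no reset: what is moved stays moved. The work goes in short steps, each a Python script; the robot and the scene stay as the last script left them, time stands still between calls to the robot, and variables do not carry over. Pictures are saved under pics/ and viewed, at most 10 in all, crops included, and the job is handed in when it is done.

```bash
ls; mkdir -p pics; python3 - <<'E'
from rig import robot
import cv2,numpy as np
ims=[]
for n in("side","top"):
    p,d=robot.grab_frame(n); np.savez(f"{n}.npz",p=p,d=d); cv2.imwrite(f"pics/{n}0.png",p[:,:,::-1])
    i=robot.camera_info(n);print(n,{k:np.round(v,4).tolist() for k,v in i.items()}, (d>0).mean())
i=robot.camera_info("wrist");print({k:np.round(v,4).tolist() for k,v in i.items()})
print(robot.read_t(),robot.read_tcp_rot().round(3) if hasattr(robot.read_tcp_rot(),'round') else robot.read_tcp_rot())
E
```

```text
pics
side {'vfov': 49.6173, 'cx': 321.6657, 'cy': 237.9189, 'view': [[0.9708, -0.2393, -0.015, -0.5449], [-0.1665, -0.6279, -0.7603, 0.2203], [0.1725, 0.7406, -0.6494, 1.2919], [0.0, 0.0, 0.0, 1.0]]} 0.9959993489583333
top {'vfov': 43.567, 'cx': 310.426, 'cy': 249.9247, 'view': [[0.01, -0.9999, -0.0033, 0.0841], [-0.9984, -0.0098, -0.0553, 0.5698], [0.0553, 0.0038, -0.9985, 1.7383], [0.0, 0.0, 0.0, 1.0]]} 0.9960579427083334
{'vfov': 67.0609, 'cx': 313.6737, 'cy': 242.5387, 'T_tool_cam': [[-0.0009, -0.9565, -0.2919, 0.0786], [1.0, -0.0009, -0.0002, -0.0], [-0.0001, -0.2919, 0.9565, -0.1568], [0.0, 0.0, 0.0, 1.0]]}
0.1 [[ 0.969 -0.247 -0.   ]
 [-0.247 -0.969 -0.002]
 [ 0.     0.002 -1.   ]]
```

View pics/side0.png

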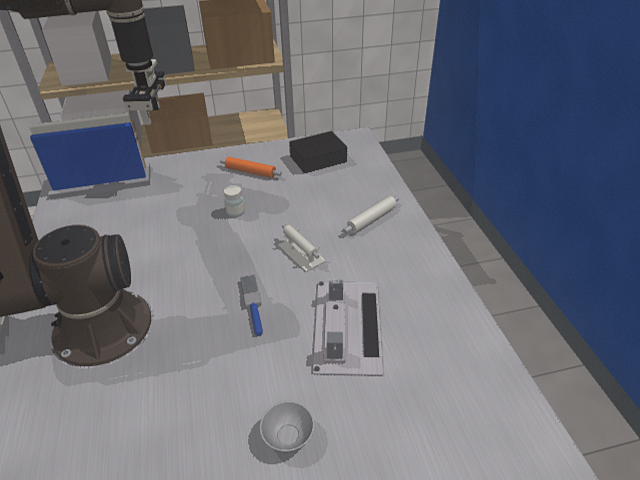

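View pics/top0.png

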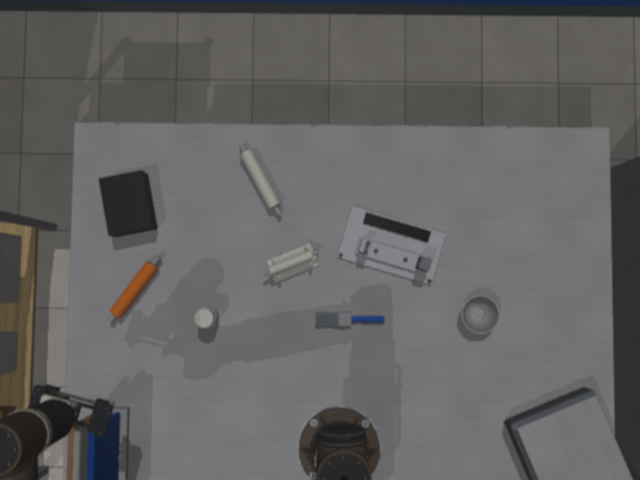

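The side and top views show the target roller in the white rack at top px (291,262). The larger white roller (262,182) and the orange one (135,290) are decoys. The dispenser is at about (390,247), with its dark socket block at (424,263), its pocket at (364,246) and its pad on the far side, so dispenser +x is roughly world +y.

```bash
cat > h.py <<'E'
import numpy as np,cv2
from rig import robot
def K(i):
    f=240/np.tan(np.radians(i["vfov"])/2); return f,i["cx"],i["cy"]
def view_wrist():
    i=robot.camera_info("wrist"); T=np.eye(4);T[:3,:3]=robot.read_tcp_rot();T[:3,3]=robot.read_position()
    return T@np.array(i["T_tool_cam"])          # cam->world
def world(uv,z,name=None,Tc=None):
    """z: depth array or fixed depth -> world points"""
    i=robot.camera_info(name or "wrist");f,cx,cy=K(i)
    if Tc is None: Tc=np.linalg.inv(np.array(i["view"]))
    uv=np.atleast_2d(uv).astype(float);z=np.atleast_1d(z)
    c=np.c_[(uv[:,0]-cx)/f*z,(uv[:,1]-cy)/f*z,z]
    return c@Tc[:3,:3].T+Tc[:3,3]
def cloud(d,name=None,Tc=None):
    v,u=np.mgrid[:480,:640]; return world(np.c_[u.ravel(),v.ravel()],d.ravel(),name,Tc).reshape(480,640,3)
def onplane(uv,zw,Tc):
    a=world(uv,1.0,None,Tc);o=Tc[:3,3];r=a-o; return o+r*((zw-o[2])/r[:,2])[:,None]
def down(ang):
    """tool down, tool y axis (closing) at world angle ang deg"""
    a=np.radians(ang);y=np.array([np.cos(a),np.sin(a),0]);z=np.array([0,0,-1.]);return np.c_[np.cross(y,z),y,z]
def snap(fn):
    Tc=view_wrist();p,d=robot.grab_frame("wrist");np.savez(fn+".npz",p=p,d=d,T=Tc);cv2.imwrite(f"pics/{fn}.png",p[:,:,::-1]);return p,d,Tc
E
python3 - <<'E'
from h import *
for n in("top","side"):
    q=np.load(n+".npz");P=cloud(q["d"],n)
    m=lambda x0,x1,y0,y1,z0,z1:P[(P[...,0]>x0)&(P[...,0]<x1)&(P[...,1]>y0)&(P[...,1]<y1)&(P[...,2]>z0)&(P[...,2]<z1)]
    if n=="top": print([ (uv,P[uv[1],uv[0]].round(3).tolist()) for uv in[(276,268),(291,262),(310,250),(364,246),(424,263),(354,208),(444,236),(430,284),(338,258),(480,315),(205,318),(350,320)]])
    else: print([ (uv,P[uv[1],uv[0]].round(3).tolist()) for uv in[(300,240),(336,290),(335,345),(323,284),(380,284),(382,374),(314,374)]])
E
```

```text
[((276, 268), [0.514, 0.187, 0.057]), ((291, 262), [0.532, 0.144, 0.059]), ((310, 250), [0.567, 0.091, 0.056]), ((364, 246), [0.579, -0.062, 0.065]), ((424, 263), [0.532, -0.231, 0.076]), ((354, 208), [0.694, -0.037, 0.007]), ((444, 236), [0.614, -0.302, 0.01]), ((430, 284), [0.473, -0.259, 0.017]), ((338, 258), [0.547, 0.008, -0.003]), ((480, 315), [0.472, 0.083, 1.767]), ((205, 318), [0.372, 0.382, 0.083]), ((350, 320), [0.367, -0.027, 0.02])]
[((300, 240), [0.532, 0.129, 0.059]), ((336, 290), [0.581, -0.074, 0.052]), ((335, 345), [0.532, -0.249, 0.065]), ((323, 284), [0.565, 0.001, 0.003]), ((380, 284), [0.712, -0.039, 0.005]), ((382, 374), [0.625, -0.308, 0.004]), ((314, 374), [0.477, -0.269, 0.002])]
```

```bash
python3 - <<'E'
from h import *
r=np.array([.54,.139,.25])
robot.goto(r+[0.03,0,0],down(209)); snap("r1"); 
robot.servo_line(r+[-0.02,0.0,-.03],speed=.2); snap("r2"); print(robot.read_t())
robot.goto([.56,-.15,.25],down(165)); snap("d1"); robot.servo_line([.54,-.17,.21],speed=.2);snap("d2"); print(robot.read_t(),robot.read_qpos())
a=cv2.imread("pics/r1.png");b=cv2.imread("pics/d1.png")
cv2.imwrite("pics/rd.png",np.vstack([cv2.resize(a,(400,300)),cv2.resize(b,(400,300))]))
E
```

```text
2.975
4.5917 [ 2.41551792e+00  1.10095851e+01 -1.46292262e+01  3.22409921e-02
 -6.43089326e+01 -1.73445433e+01]
```

View pics/r1.png

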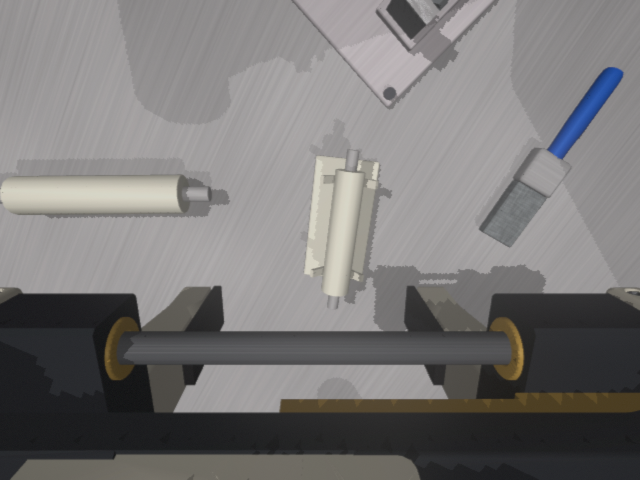

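View pics/d1.png

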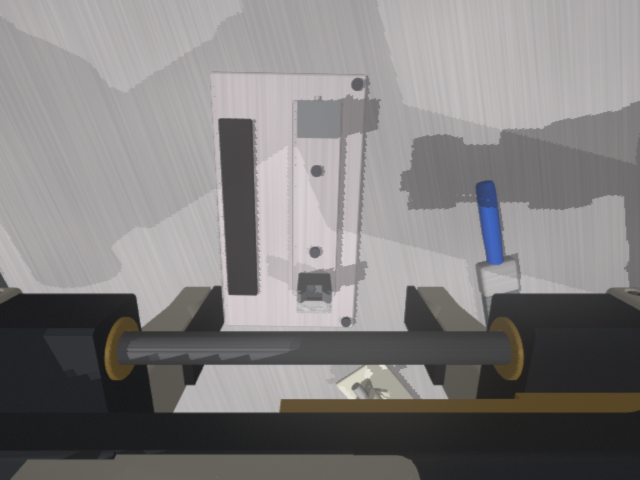

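r1 shows the roller in the rack, with its tips at (353,152) and (333,305). d1 shows the socket block at (318,118), the pocket at (314,292) and the pad on the left, which confirms dispenser +x. Next I'll extract the metric positions from both wrist places.

```bash
python3 - <<'E'
from h import *
for n in("r1","r2"):
    q=np.load(n+".npz");P=cloud(q["d"],None,q["T"]);p=q["p"].astype(int)
    ok=(np.abs(P[...,:2]-[.54,.139]).max(-1)<.12)&(q["d"]>0)
    for lab,m in(("body",ok&(P[...,2]>.05)&(P[...,2]<.08)),):
        m=cv2.morphologyEx(m.astype(np.uint8),cv2.MORPH_OPEN,np.ones((3,3)));k,l,s,_=cv2.connectedComponentsWithStats(m);j=1+np.argmax(s[1:,4]);m=l==j
        X=P[m];c=X[:,:2].mean(0);v=np.linalg.svd(X[:,:2]-c,full_matrices=False)[2][0];t=(X[:,:2]-c)@v;w=(X[:,:2]-c)@[-v[1],v[0]]
        print(n,m.sum(),"mid",(c+v*(np.percentile(t,.5)+np.percentile(t,99.5))/2+np.array([-v[1],v[0]])*(np.percentile(w,1)+np.percentile(w,99))/2).round(4),"ang",np.degrees(np.arctan2(v[1],v[0])).round(2),"len",np.ptp(t).round(4),"wid",np.ptp(w).round(4),"ztop",np.percentile(X[:,2],[50,95,99]).round(4))
for n in("d1","d2"):
    q=np.load(n+".npz");P=cloud(q["d"],None,q["T"])
    ok=(np.abs(P[...,:2]-[.585,-.16]).max(-1)<.2)&(q["d"]>0)
    v,u=np.mgrid[:480,:640]
    ok&=(v<282)
    pl=P[ok&(P[...,2]>.004)&(P[...,2]<.012)]
    print(n,"counter z",np.median(P[60:200,60:150,2]).round(4),"plate z",np.median(pl[:,2]).round(4))
    r=cv2.minAreaRect(pl[:,:2].astype(np.float32)*1000);print("plate",np.round(r[0],1),np.round(r[1],1),round(r[2],2))
    for lab,lo,hi in(("block",.070,.085),("bar",.016,.026)):
        m=ok&(P[...,2]>lo)&(P[...,2]<hi);m=cv2.morphologyEx(m.astype(np.uint8),cv2.MORPH_OPEN,np.ones((3,3)));k,l,s,_=cv2.connectedComponentsWithStats(m);j=1+np.argmax(s[1:,4])
        X=P[l==j];r=cv2.minAreaRect(X[:,:2].astype(np.float32)*1000);print(lab,np.round(r[0],1),np.round(r[1],1),round(r[2],2),np.median(X[:,2]).round(4),s[j])
    g=q["p"][...,0]
    # black pad
    m=((q["p"].max(-1)<75)&ok&(P[...,2]<.03)&(P[...,2]>.0));m=cv2.morphologyEx(m.astype(np.uint8),cv2.MORPH_OPEN,np.ones((3,3)));k,l,s,_=cv2.connectedComponentsWithStats(m);j=1+np.argmax(s[1:,4]);r=cv2.minAreaRect(P[l==j][:,:2].astype(np.float32)*1000);print("pad",np.round(r[0],1),np.round(r[1],1),round(r[2],2),s[j])
E
```

```text
r1 3169 mid [0.5336 0.1444] ang -67.13 len 0.1301 wid 0.0268 ztop [0.0567 0.0589 0.0595]
r2 3897 mid [0.5336 0.1445] ang -66.98 len 0.1303 wid 0.0264 ztop [0.0568 0.0589 0.0596]
d1 counter z -0.0012 plate z 0.0067
plate [ 510.8 -159.4] [229.1 308.5] 74.77
block [ 533.3 -235.4] [30.5 35.7] 74.88 0.0757 [ 297  100   42   38 1549]
bar [ 554.8 -159.6] [196.3  49. ] 74.05 0.0187 [ 293  100   49  182 6503]
pad [ 640.7 -166.3] [168.9  32.5] 73.98 [ 221  131   35  151 3683]
d2 counter z -0.0012 plate z 0.0067
plate [ 575.5 -197.9] [188.2 159.8] 74.05
block [ 533.7 -235.1] [31.2 35.9] 75.04 0.0757 [ 276  130   47   42 1884]
bar [ 549.5 -179.8] [154.6  50. ] 74.01 0.0187 [ 276  126   53  156 5864]
pad [ 637.1 -180.1] [114.1  33.2] 74.15 [ 198  172   39  110 3162]
```

```bash
cat >> h.py <<'E'
PSI=74.05; U=np.array([np.cos(np.radians(PSI)),np.sin(np.radians(PSI)),0]); N=np.array([-U[1],U[0],0]); Z=np.array([0,0,1.])
SEAT=np.array([.5335,-.23525,0])+.0945*U
def rpose(s,h,th,n=0.,L=.085,g=0.):
    """TCP pose for socket-side tip at (s along U from seat, n across, height h), roller pitched th deg; g: grasp point's offset from roller middle towards pocket"""
    t=np.radians(th);a=np.cos(t)*U+np.sin(t)*Z;R=np.c_[-a,N,np.cross(-a,N)]
    return SEAT+s*U+n*N+h*Z+(L+g)*a+.019*R[:,2],R
def fu():
    f=np.array(robot.read_force());return np.array([f@U,f@N,f[2]])
E
python3 - <<'E'
from h import *
c=np.array([.5336,.1444,0])
R=down(202.9)
robot.goto(c+[0,0,.10],R); f0=np.array(robot.read_force())
robot.servo_line(c+[0,0,.027],speed=.08); print(np.round(np.array(robot.read_force())-f0,2))
robot.move_gripper(.0); print(robot.read_grip_width()*88,robot.read_finger_force(),np.round(robot.read_force(),2))
robot.servo_line(c+[0,0,.18],speed=.12); robot.dwell(.2);print(robot.read_grip_width()*88,np.round(robot.read_force(),2))
for args in((-.070,.14,0),(-.073,.0615,14),(-.0905,.0605,0)): print(robot.ik(*rpose(*args)))
robot.goto(*rpose(-.060,.13,0)); robot.dwell(.2); snap("g1"); print(fu().round(2),np.round(robot.read_ft_torque(),2)); print(robot.read_t())
E
```

```text
[-0.43 -0.47  0.88]
29.842590192362085 29.999288320541382 [1.01 0.35 0.44]
29.14246167951807 [ 0.29  0.59 -2.15]
[  6.38126493  16.72247629 -19.80171276   0.         -53.47581095
 -22.33126493]
[ -3.79727646  21.3759094  -16.11819582 -17.74951324 -50.87552383
  -1.09417607]
[  4.37464476  22.08939157 -24.4855226    0.         -43.42508583
 -20.32464476]
[-0.57 -0.24 -1.71] [ 0.1  -0.13  0.03]
10.8167
```

View pics/g1.png

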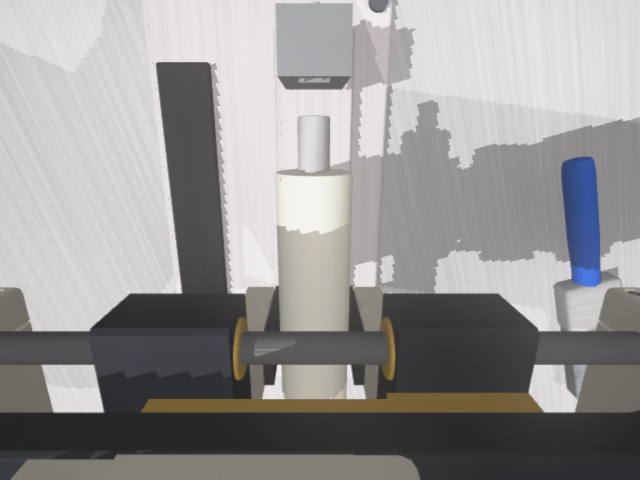

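The roller is gripped with its stub tip at (314,118), and its axis lines up with the socket block at (314,45). From this frame I'll measure the lateral offset, how far along the roller the grasp sits, and the roller's pitch in the grip.

```bash
python3 - <<'E'
from h import *
q=np.load("g1.npz");P=cloud(q["d"],None,q["T"]);u,v=np.meshgrid(range(640),range(480))
D=P-SEAT; s=D@U;n=D@N;z=P[...,2]
m=(abs(n)<.012)&(v<285)&(z>.115)
b=(abs(n)<.03)&(z>.068)&(z<.085)
print("block s",np.percentile(s[b],[1,99]).round(4),"n",np.percentile(n[b],[1,99]).round(4),z[b].mean().round(4))
tip=m&(z<.145)&(s<-.043); body=(abs(n)<.02)&(v<285)&(z>.10)&(s>-.036)&(s<.0)
for l,k in(("stub",tip),("body",body)): print(l,k.sum(),"s",np.percentile(s[k],[.5,99.5]).round(4),"n",np.percentile(n[k],[1,99]).round(4),"z",np.percentile(z[k],[50,98]).round(4))
for a in np.arange(-.058,.0,.008):
    k=(abs(n)<.02)&(v<285)&(z>.1)&(abs(s-a)<.002)
    if k.any():print(a.round(3),np.percentile(z[k],97).round(4),(np.percentile(n[k],2)+np.percentile(n[k],98)).round(4)/2)
E
```

```text
block s [-0.1097 -0.079 ] n [-0.0176  0.0178] 0.0756
stub 1427 s [-0.0583 -0.0431] n [-0.0055  0.006 ] z [0.1331 0.1349]
body 7054 s [-0.0359 -0.0003] n [-0.0139  0.0145] z [0.1413 0.1437]
-0.058 0.1347 0.0002
-0.05 0.1348 0.00025
-0.042 0.1347 0.00025
-0.034 0.1434 0.0003
-0.026 0.1435 0.00025
-0.018 0.1435 0.0002
-0.01 0.1435 0.0003
-0.002 0.1434 0.0003
```

```bash
python3 - <<'E'
from h import *
def go(s,h,th,v): p,R=rpose(s,h,th); robot.servo_line(p,R,speed=v)
go(-.068,.11,14,.06); go(-.072,.0615,14,.06); robot.dwell(.3); f0=fu(); print(f0.round(2),robot.read_t())
s=-.072; c=None
while s>-.0925:
    s-=.001; go(s,.0615,14,.012); f=fu()-f0
    print(round(s*1e3,1),f.round(1))
    if f[0]>14.2 or abs(f[1])>6 or abs(f[2])>8: break
snap("i1"); print(robot.read_t(),robot.read_position(),rpose(s,.0615,14)[0]); np.save("f0.npy",f0)
E
```

```text
[-0.49  0.08 -1.55] 12.5
-73.0 [ 1.2  0.  -0.9]
-74.0 [0.5 0.2 0.3]
-75.0 [ 0.9 -0.9 -0.5]
-76.0 [ 0.9  0.4 -1.2]
-77.0 [ 0.2  0.3 -1.1]
-78.0 [-0.6 -0.3 -0.8]
-79.0 [ 0.2 -0.2 -1.5]
-80.0 [ 0.2 -1.2 -0.5]
-81.0 [ 1.5 -0.7 -0.4]
-82.0 [ 3.6  0.1 -0.1]
-83.0 [ 4.6  0.  -0.5]
-84.0 [ 6.8  0.  -0.8]
-85.0 [ 6.7 -0.1 -0.3]
-86.0 [ 7.5 -1.1  1. ]
-87.0 [ 8.  -0.8  1.1]
-88.0 [8.8 0.6 0.4]
-89.0 [10.5 -0.   1.3]
-90.0 [12.8  1.1  1.6]
-91.0 [13.   1.2  1.4]
-92.0 [13.8  0.   1.5]
-93.0 [15.   0.5  1.9]
17.8 [ 0.55869068 -0.14780435  0.06397154] [ 0.55783935 -0.15008819  0.06362774]
```

View pics/i1.png

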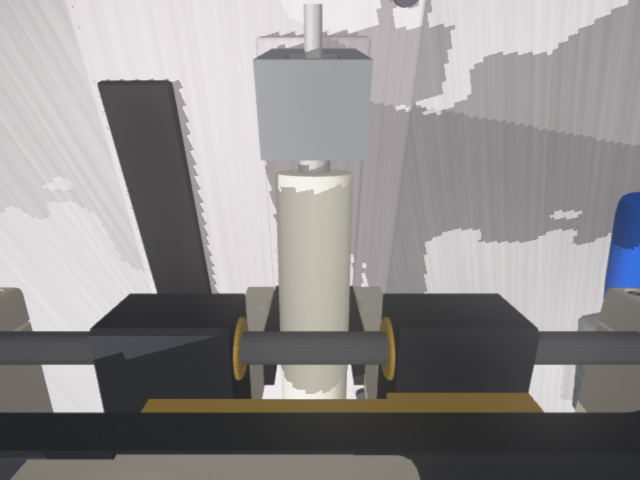

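The stub is in the socket with the roller body clear of the block. The arm yields about 2.4 mm under the 15 N push, so I'll tip down under force feedback: the upper edge of the stub's end face loses 1.45 mm of push as it levels.

```bash
cat > tip.py <<'E'
from h import *
f0=np.load("f0.npy")
def go(s,h,th,v): p,R=rpose(s,h,th); robot.servo_line(p,R,speed=v)
def mf(k=6):
    F=[]
    for _ in range(k): F.append(fu());robot.dwell(.02)
    return np.mean(F,0)-f0
def smid():   # actual socket-tip s, height from pose
    R=np.array(robot.read_tcp_rot());c=np.array(robot.read_position())-.019*R[:,2]+.085*R[:,0];return (c-SEAT)@U*1e3,c[2]*1e3,np.degrees(np.arcsin(-R[2,0]))
E
python3 - <<'E'
from tip import *
s=-.093;th=14.
def step():
    global s
    go(s,.0605+.001*th/14,th,.012); f=mf(); print(round(th,1),round(s*1e3,2),f.round(1),np.round(smid(),2)); return f
f=step()
while th>0:
    s+=np.clip((f[0]-14.8)/1.5*.5e-3,-.5e-3,.5e-3)-.1e-3
    th-=1.; f=step()
    if th<=7:
        for _ in range(4):
            if 14.0<=f[0]<=15.8 or abs(f[2])>5: break
            s+=np.clip((f[0]-14.8)/1.5*1e-3,-.8e-3,.8e-3); f=step()
    if abs(f[2])>6 or abs(f[1])>6 or f[0]>16.5: print("stop");break
print(robot.read_t(),s,th)
E
```

```text
14.0 -93.0 [15.   1.   1.7] [-90.54  61.58  14.17]
13.0 -93.03 [15.2  1.1  1.4] [-90.53  61.48  13.17]
12.0 -93.0 [15.8  0.9  1.5] [-90.54  61.38  12.16]
11.0 -92.77 [15.   0.9  1.7] [-90.41  61.32  11.15]
10.0 -92.81 [15.1  0.9  0.8] [-90.49  61.21  10.15]
9.0 -92.82 [14.7  1.4  0.8] [-90.55  61.12   9.15]
8.0 -92.95 [14.9  1.3  0.9] [-90.67  61.04   8.15]
7.0 -93.03 [15.1  1.4  1. ] [-90.78  60.94   7.14]
6.0 -93.03 [15.2  2.   0.6] [-90.79  60.84   6.14]
5.0 -92.98 [15.5  1.6  0.4] [-90.77  60.79   5.14]
4.0 -92.86 [14.8  2.   0.3] [-90.73  60.7    4.14]
3.0 -92.95 [15.3  2.2  0. ] [-90.82  60.59   3.13]
2.0 -92.88 [15.2  2.6 -0. ] [-90.78  60.51   2.13]
1.0 -92.84 [14.9  2.2  0.4] [-90.77  60.44   1.13]
0.0 -92.91 [14.4  3.6  4. ] [-90.99  60.91   0.13]
23.5167 -0.09291210535633933 0.0
```

It tipped in past the lip cleanly and the floor contact is felt (4 N). Now I'll ease it home and relieve the slight side load.

```bash
python3 - <<'E'
from tip import *
s=-.0929;h=.0603;n=0.
for i in range(24):
    f=mf(4)
    if i%2==0: print(round(s*1e3,2),f.round(1),np.round(smid(),2))
    if f[0]<1.0: break
    s+=.0005; n+=np.clip(f[1]*.1e-3,-.2e-3,.2e-3); h+=np.clip((f[2]-3)*.1e-3,-.2e-3,.2e-3)
    p,R=rpose(s,h,0,n); robot.servo_line(p,R,speed=.012)
print(round(s*1e3,2),f.round(1),np.round(smid(),2),n,h,robot.read_t()); snap("s1"); np.save("snh.npy",[s,n,h])
E
```

```text
-92.9 [14.7  3.8  4.1] [-90.99  60.89   0.13]
-91.9 [14.3  2.6  3.2] [-90.09  60.95   0.12]
-90.9 [12.5  2.   3.2] [-89.24  60.96   0.12]
-89.9 [11.1  1.   2.8] [-88.41  60.98   0.1 ]
-88.9 [10.   0.7  2.7] [-87.57  61.01   0.09]
-87.9 [8.2 0.6 2.9] [-8.683e+01  6.103e+01  7.000e-02]
-86.9 [ 7.1 -0.   3. ] [-8.602e+01  6.103e+01  6.000e-02]
-85.9 [6.4 0.4 4. ] [-8.526e+01  6.108e+01  5.000e-02]
-84.9 [ 0.3 -5.7  5.7] [-85.04  61.08  -0.  ]
-84.9 [ 0.3 -5.7  5.7] [-85.04  61.08  -0.  ] 0.0012748352029561727 0.060405910094628396 28.65
```

View pics/s1.png

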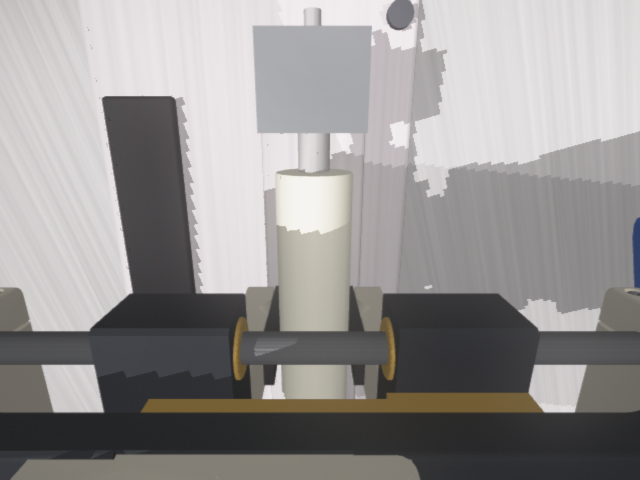

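The roller reached the end wall: the push fell from 6.4 N to 0.3 N at s = -85.0 mm. The stub is in the socket by the right amount. Next I'll relieve the sideways load, release, back off upward and look.

```bash
python3 - <<'E'
from tip import *
s,n,h=np.load("snh.npy")
for _ in range(4):
    f=mf(4)
    if abs(f[1])<1.5: break
    n+=np.clip(f[1]*.1e-3,-.4e-3,.4e-3);p,R=rpose(s,h,0,n);robot.servo_line(p,R,speed=.012)
print(mf().round(1),n)
robot.move_gripper(.7); robot.dwell(.2); print(mf().round(1),robot.read_grip_width())
p,R=rpose(s,h,0,n); robot.servo_line(p+.14*Z-.07*U,R,speed=.12); robot.dwell(.2); print(robot.read_t())
_,d,T=snap("v1"); P=cloud(d,None,T);D=P-SEAT;S=D@U;M=D@N;z=P[...,2];v=np.mgrid[:480,:640][0]
robot.servo_line(p+.14*Z-.14*U,R,speed=.12);_,d,T=snap("v2");P2=cloud(d,None,T)
for P in(P,P2):
  D=P-SEAT;S=D@U;M=D@N;z=P[...,2]
  for a in np.arange(-.08,.09,.01):
    k=(abs(M)<.013)&(v<285)&(z>.045)&(z<.095)&(abs(S-a)<.002)
    if k.any(): print(round(a*1e3),np.percentile(z[k],95).round(4)*1e3,k.sum(),end="; ")
  print()
E
```

```text
[ 1.9 -1.4  8.9] 1.157722446957772e-05
[ 0.5 -0.2  1.1] 0.7047615631990333
32.775
-80 76.89999999999999 136; -70 65.19999999999999 72; -60 74.2 158; -50 74.0 156; -40 74.0 148; -30 69.0 9;
```

View pics/v2.png

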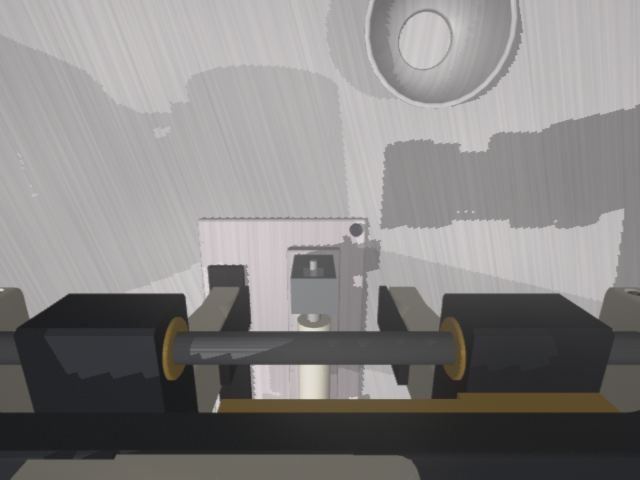

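I backed off the wrong way: v2 shows the socket end (312,285) and the bowl, because the camera looks towards the socket. I'll view from the +U side instead.

```bash
python3 - <<'E'
from tip import *
s,n,h=np.load("snh.npy");v=np.mgrid[:480,:640][0]
p,R=rpose(-.085,.06,0,0); robot.servo_line(p+.15*Z+.11*U,R,speed=.25); robot.dwell(.2); print(robot.read_t())
_,d,T=snap("v3"); P=cloud(d,None,T);D=P-SEAT;S=D@U;M=D@N;z=P[...,2]
for a in np.arange(-.08,.096,.005):
    k=(abs(M)<.006)&(v<285)&(z>.03)&(z<.095)&(abs(S-a)<.002)
    if k.any(): print(round(a*1e3),np.percentile(z[k],90).round(4)*1e3,k.sum(),end="; ")
E
```

```text
34.9583
-55 73.5 27; -50 74.2 124; -45 74.1 122; -40 74.2 117; -35 74.2 119; -30 74.0 119; -25 74.1 118; -20 74.2 113; -15 74.1 114; -10 74.2 119; -5 73.89999999999999 116; 0 74.0 103; 5 73.89999999999999 102; 10 73.89999999999999 100; 15 74.0 102; 20 73.7 100; 25 73.7 95; 30 74.0 96; 35 74.0 96; 40 73.80000000000001 95; 45 73.89999999999999 94; 50 73.80000000000001 96; 55 74.1 94; 60 74.0 83; 65 74.0 53; 70 64.8 75; 75 65.19999999999999 78; 80 70.1 99; 85 70.2 76; 90 70.4 75; 95 70.3 30;
```

View pics/v3.png

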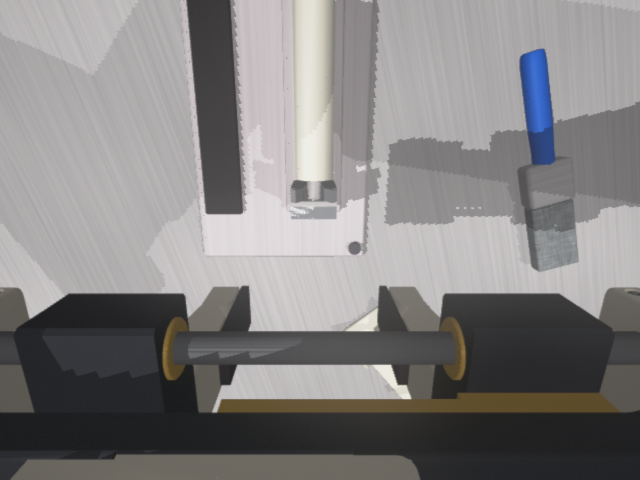

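v3 shows the pocket-end stub (315,190) under the lip. The roller top is at 74.0 ± 0.2 mm along its length, which is 75.2 mm after the 1.2 mm camera height bias, so it is level with its axis at 60 mm. It was already pressed down with about 9 N before release.

```bash
python3 -c "
from rig import robot
print(robot.job_done(),robot.read_t())"
```

```text
the job is handed in; nothing more can be done
the job is handed in; nothing more can be done
```

The guide roller is refitted in the dispenser, lying level on both seats with its pocket-end stub under the lip. I handed the job in at about 35 s; the spring peaked near 15 N, short of its stop, and the arm never came near the bowl, brush or jar.

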